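# Open the praline jar in its counter stand

## Robot

A 7-joint arm with a two-finger parallel gripper is mounted at the origin on the work surface. World frame = base frame: x ahead of the robot, y to its left, z up, the work surface at z = 0. Lengths are in m, angles in rad, forces in N, time in s.
With the tool pointing down it reaches from about 0.4 to 0.85 m from the base axis. Payload 10.4 kg.
Tool frame: the origin (TCP) lies midway between the tips of the shut fingers; the grasp point (between the pads) lies env.grasp_offset behind it (env.grasp_offset is the distance from the TCP to the grasp point, in m); z points along the fingers, y is the line along which they close (so a half turn about z gives the same grasp; the last joint's range is limited). The gripper opens to 87 mm and grips with 3 to 60 N. Pads are 19 mm wide; open, the fingers measure 117 mm over their backs; the gripper's body (75 mm by 190 mm) begins 51 mm behind the grasp point.
Start: joints at [-1.214, 0.332, -0.065, 1.46, 0.022, 1.35, -0.088], TCP at [0.232, 0.58, 0.223] pointing down, gripper open.
Joint ranges: [-2.6, 2.6], [-0.5, 2.12], [-1.47, 1.34], [0.16, 2.42], [-1.27, 4.41], [0.06, 2.06], [-2.6, 2.6]. Speed limits (rad/s): [2.22, 2.22, 2.79, 2.79, 3.14, 3.14, 3.14].

## Interface

Orientations are given as a rotation vector (axis times angle).
In Python, from rig import env gives the robot as it stands.
- The arm moves only by the shell command python3 -m jog 'ROWS'. ROWS is JSON, a list that holds one entry, the list of rows, each a list of 5 numbers: the shift along the tool's x, y, z in m, then the turn about the tool's z in rad, then the finger opening in m, from 0 to 0.087. In form: [[[tx, ty, tz, twist, grip], ...]]. A call has 1 to 20 rows; each row shifts and turns the commanded pose from where the row before left it, along the tool's axes as they then stand; what a row does not reach is not made up. A row lasts 1/10 s, in which the tool goes at most 50 mm and 8.59 degrees, less where a joint would pass 70% of its speed; a pose out of reach is approached as far as the arm can. A call is refused whole if a number of a shift passes 0.05 or a number of a turn 0.15, either way. A call with a gripper value outside its range is refused whole. The fingers move at their own pace and stop on an object; the grip force is fixed at half the most. Time passes only in rows, so rows that do not move let the fingers close. It gives the time, the measured TCP pose, the force, the opening and the grip force at its end, in the units of the state.
- env.observe(): the state, without advancing time (a new reading comes with each control period).
- env.camera(name): name is "scene" or "top"; returns a dict with "color" (384x512x3 uint8, red, green, blue), "fx", "fy", "cx", "cy" (pixels), "distortion" ([k1, k2, p1, p2, k3] as OpenCV has them; the pictures are not rectified), "position" and "attitude" of the camera in the world. Camera axes: x right, y up, looking along -z (the intrinsics and any distortion apply to the point x, -y, -z); pixel columns grow to the right and rows downward; lengths in m; the calibration is good to about 2 mm. A picture is of the moment at which its call begins. There is no depth.
- env.finish_job(): hands the job in; it is judged then, once.
The state is a dict: "t": time; "qpos": joint angles; "joint_velocities": joint speeds; "joint_torque": joint torques, N m; "eef_pos": TCP position; "ee_rot": TCP orientation; "wrist_force": force on the tool from outside, world axes, zero at the start; "moment": the same for the moment, N m; "opening": opening from 0.0 (shut) to 1.0 (fully open); "grip_force": force on a finger pad.
Only numpy, scipy, OpenCV 4.12 (cv2) and the standard library are available. Lean on these libraries where they do the work, as an engineer would, in place of code of your own. Each camera call takes 0.05 s, during which the arm holds its last target. There are 200 camera calls.

## Task

Take the jar of pralines that stands loose on the counter and lower it gently into the empty square pocket of the oak jar stand, fully down, so that the pocket braces it. Then unscrew its tight lid anticlockwise until the threads let go, lift it straight off while the jar stays down in its pocket, and finish while still holding the lid, level and clear of the glass, just above the open mouth. Do not tip the jar, and leave the other jar, the scoop, the gift box and the praline tray where they are.

Things in the scene. Friction and masses are not known exactly. Their poses are not given: they have to be found in the camera images.
- jar: Glass jar of foil-wrapped balls that stands by itself on the counter, 0.34 to 0.55 kg: square body 66 x 66 x 78 mm tall, faces along its x and y, then a low shoulder, a round neck 45 mm across, rim at 108 mm. Origin: centre of its underside, z up. Starts upright on z = 0, lid screwed on tight, 114 mm tall with it. On the bare counter it turns along with the lid; only the pocket braces it.
- lid: Its round aluminium screw lid, 60 mm across, 20 mm tall, 60 g, upright ribbed skirt. Origin: centre of its open underside, z up its axis; screwed home it lies on the jar's axis 94 mm above the jar's underside, 8 mm above the foot of the neck and 16 mm above the corners of the body. The tight lid can carry the whole jar. Breaking it loose takes 0.5 to 0.9 N m, then ever less.
- lid_lug (a point): One of two lugs inside the skirt, 25.5 mm from the lid's axis along the lid's +x, 3.5 mm above its underside. In the jar's frame it starts within 8 degrees of +x. The lid unscrews anticlockwise from above; the lugs are free, and the lid lifts off, when this one stands 88 to 147 degrees from the jar's +x (so from any start after a turn of 97 to 138 degrees, relative to the jar).
- lid_top (a point): Centre of the lid's top, 20 mm above its underside. Turned less than lid_lug tells, pulling up lifts the jar too; turned further, the lugs meet end stops. The lid need not be raised while it is turned. Let go part-way it stays at its angle, rising up to 2.5 mm as the springy liner under its top expands, so it may be regripped.
- stand: Fixed oak jar stand, 96 x 218 x 34 mm, with two square pockets along its y axis, 116 mm between centres, each 70 x 70 mm (2 mm play a side round a jar, which can turn 3 degrees either way) and 22 mm deep, over a 12 mm floor. Origin: centre of its underside.
- pocket (a point): Centre of the floor of the empty pocket, at the stand's y = +58 mm, 12 mm above the counter; axes as the stand's, the pocket's sides lie along its x and y. The jar fits in any of four quarter turns; seated, its lid's top is 126 mm above the counter.
- full_jar: Bystander: a closed jar of the same shape and size, standing in the stand's other pocket (stand's y = -58 mm); its top is 126 mm above the counter. Origin: centre of its underside.
- scoop: Bystander: small steel scoop with a dark handle, 150 mm long, 42 mm tall, lying at the far side. Origin: on the counter under the joint of handle and bowl; bowl to +x.
- gift_box: Bystander: closed gift box, 79 x 79 x 39 mm, at the far side. Origin: centre of its underside.
- tray_near: Bystander: fixed tray of dark red pralines, 119 x 185 mm, 26 mm tall. Origin: centre of its underside.
Not all that is in view belongs to the job. What is shaped like the lid but brown is not meant. Leave any pink look-alike of the jar alone.

How it is judged:
By the outcome, as a careful person would: the job done as asked, in the order asked, and still so for the second after the job is handed in, while the arm keeps its last pose, push and grip.
It also fails if it takes over 64 s, if anything falls off the work surface, if the arm or the gripper's body presses on something with over 40 N, if the wrist force passes 120 N, or if a joint passes its speed limit or range.

## Working session

There is one attempt and no reset: what is moved stays moved. The work goes in short steps, Python scripts to look and compute and a shell command to move; the robot and the scene stay as the last step left them, time stands still between calls to the robot, and variables do not carry over. Pictures are saved under pics/ and viewed, at most 10 in all, crops included, and the job is handed in when it is done.

```bash
ls; mkdir -p pics
cat > h.py <<'E'
import numpy as np, cv2
from rig import env
from scipy.spatial.transform import Rotation as R
E
python3 - <<'E'
from h import *
s=env.observe(); print(s, env.grasp_offset)
for n in("scene","top"):
    c=env.camera(n); cv2.imwrite(f"pics/{n}0.png",c["color"][:,:,::-1])
    np.save(f"pics/{n}0.npy",c,allow_pickle=True)
    print({k:v for k,v in c.items() if k!="color"})
E
```

```text
pics
{'t': 0.0, 'qpos': array([-1.21361093,  0.33289993, -0.06470587,  1.46090937,  0.02160969,
        1.34990299, -0.08851959]), 'joint_velocities': array([ 0.00069807,  0.00077829, -0.00063114,  0.00152918,  0.00103543,
       -0.00159817,  0.00116684]), 'joint_torque': array([ 4.51810856e-04, -6.23261046e+01,  2.48829753e-02, -3.89905715e+01,
       -6.12583640e-02,  3.98975029e-02,  1.69563787e-04]), 'eef_pos': array([0.23156616, 0.58011434, 0.22175169]), 'ee_rot': array([-5.92936284e-01, -3.08492856e+00,  2.21456556e-03]), 'wrist_force': array([1.05795467, 0.18247939, 0.00195694]), 'moment': array([0.00410397, 0.02123779, 0.03436727]), 'grip_force': 0.0, 'opening': 1.001403644828745} 0.0187
{'fx': 427.4267428110493, 'fy': 427.4267428110493, 'cx': 265.4651097930819, 'cy': 184.59499531469535, 'distortion': array([-0.08124484,  0.        ,  0.        ,  0.        ,  0.        ]), 'position': array([ 1.13658654, -0.04150202,  0.76575065]), 'attitude': array([0.56215491, 0.51008425, 1.41723072])}
{'fx': 449.0823270413806, 'fy': 449.0823270413806, 'cx': 252.73199435585673, 'cy': 188.9349836459515, 'distortion': array([-0.0112545,  0.       ,  0.       ,  0.       ,  0.       ]), 'position': array([ 0.37575972, -0.02682535,  1.19911547]), 'attitude': array([ 0.16218114, -0.13838785, -1.57879122])}
```

Run:
```python
from h import *
for n in("scene","top"):
    i=cv2.imread(f"pics/{n}0.png"); cv2.imwrite(f"pics/{n}0b.png",cv2.resize(i,(800,600),interpolation=cv2.INTER_CUBIC))
```

```text
(no output)
```

View pics/scene0b.png

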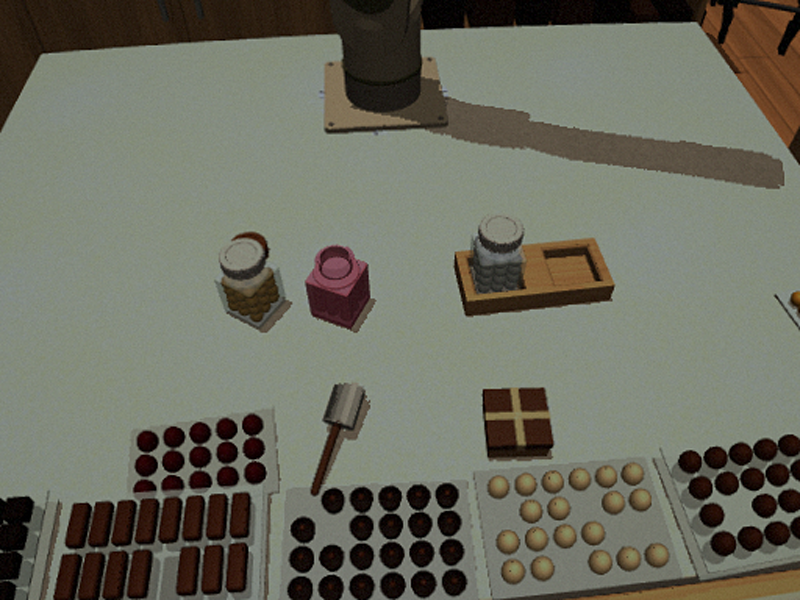

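View pics/top0b.png

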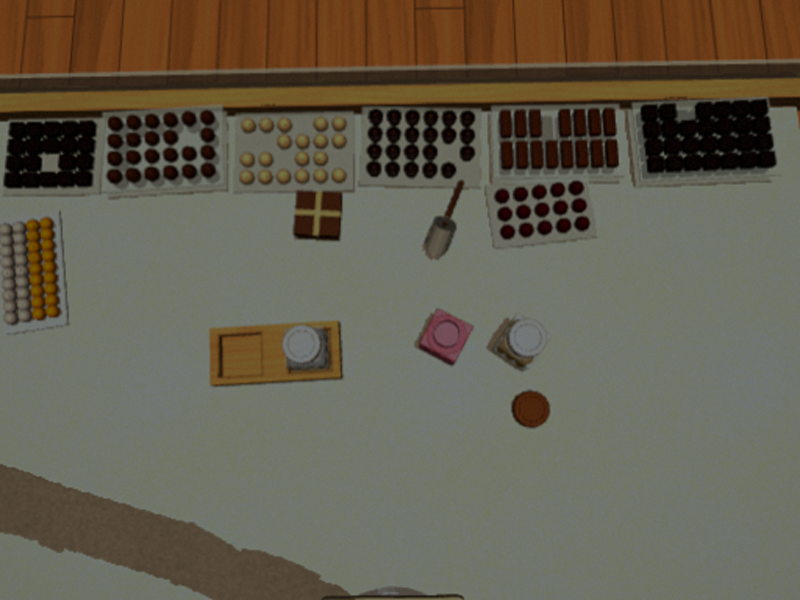

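Scene (800×600 pixels): the target is the glass jar with the light lid at (243,258). Look-alikes are the pink jar (335,280), the braced full jar (500,235) and the brown lid (252,242). In the top view the target is at (525,337), pink (446,335), full jar (304,345), brown lid (531,408), and the empty pocket (241,354). I'll take close crops of the target and the stand in both views.

Run:
```python
from h import *
s=cv2.imread("pics/scene0.png");t=cv2.imread("pics/top0.png")
def crop(i,u,v,w,h,k): return cv2.convertScaleAbs(cv2.resize(i[v:v+h,u:u+w],None,fx=k,fy=k,interpolation=cv2.INTER_CUBIC),alpha=1.6)
a=np.vstack([np.hstack([crop(s,130,140,60,75,4),crop(s,285,130,115,75,4)]),np.hstack([crop(t,305,190,60,60,4),crop(t,127,193,115,60,4)])])
print(a.shape); cv2.imwrite("pics/crop1.png",a)
```

```text
(540, 700, 3)
```

View pics/crop1.png

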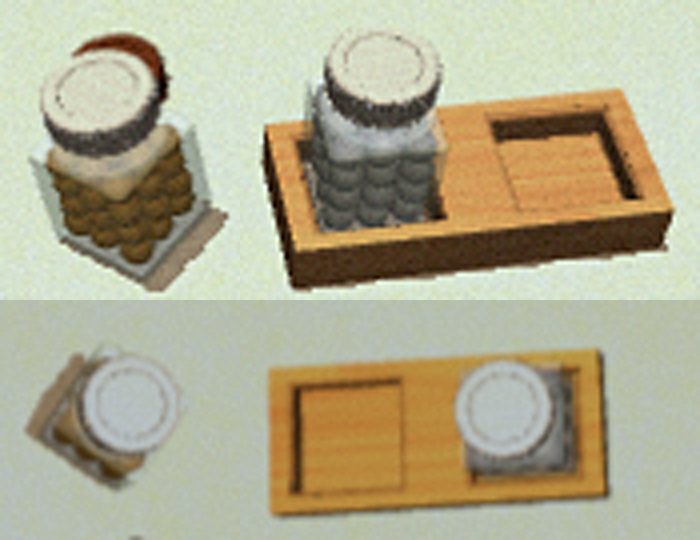

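The crop confirms the target: glass jar, brown-gold balls and an aluminium lid. Its lid-top centre is at scene crop (97,92) and top crop (130,403). The stand's top corners and the pocket's outline show clearly in both views.

```bash
cat >> h.py <<'E'
from scipy.optimize import least_squares
def load(n): return np.load(f"pics/{n}.npy",allow_pickle=True).item()
def K(c): return np.array([[c["fx"],0,c["cx"]],[0,c["fy"],c["cy"]],[0,0,1]])
F=np.diag([1.,-1,-1])
def proj(c,P):
    Rm=R.from_rotvec(c["attitude"]).as_matrix()@F
    q=(np.atleast_2d(P)-c["position"])@Rm
    return cv2.projectPoints(q.reshape(-1,1,3),np.zeros(3),np.zeros(3),K(c),c["distortion"])[0].reshape(-1,2)
def tri(cs,uv):
    f=lambda P:np.concatenate([proj(c,P)[0]-p for c,p in zip(cs,uv)])
    r=least_squares(f,[.6,0,.05]); return r.x,np.abs(r.fun).max()
def box(x,y,yaw,pts):
    p=np.array(pts,float); c,s=np.cos(yaw),np.sin(yaw)
    return np.c_[x+c*p[:,0]-s*p[:,1],y+s*p[:,0]+c*p[:,1],p[:,2]]
E
python3 - <<'E'
from h import *
S,T=load("scene0"),load("top0")
sc=lambda u,v:(130+u/4,140+v/4); sr=lambda u,v:(285+(u-240)/4,130+v/4)
tl=lambda u,v:(305+u/4,190+(v-300)/4); tr=lambda u,v:(127+(u-240)/4,193+(v-300)/4)
print("lid",tri([S,T],[sc(97,92),tl(130,403)]))
print("full lid",tri([S,T],[sr(382,65),tr(504,400)]))
# stand corners: scene LB,RB,RF,LF ; 
a=[(265,125),(622,90),(672,212),(293,248)]; b=[(600,493),(606,493)]
# scene camera looks back toward base: scene left=-y, back=-x ; top up=+x,left=+y
tc=[(606,493),(273,515),(270,370),(600,350)]
for p,q in zip(a,tc): print("corner",tri([S,T],[sr(*p),tr(*q)]))
m=[(-.048,-.109,.034),(-.048,.109,.034),(.048,.109,.034),(.048,-.109,.034)]
uvs=np.array([sr(*p) for p in a]);uvt=np.array([tr(*p) for p in tc])
r=least_squares(lambda v:np.r_[(proj(S,box(*v,m))-uvs).ravel(),(proj(T,box(*v,m))-uvt).ravel()],[.55,.1,0])
print("stand",r.x,np.degrees(r.x[2]),np.round(r.fun,1), "pocket",box(*r.x,[(0,.058,.012),(0,-.058,.012)]))
# jar base corners near & left
for p in [(155,290),(58,238)]: 
    f=least_squares(lambda v:(proj(S,[v[0],v[1],0])-sc(*p)).ravel(),[.6,-.2]); print("base",f.x)
E
```

```text
lid (array([ 0.51665611, -0.2168872 ,  0.1121959 ]), np.float64(0.00901985353004875))
full lid (array([0.51399174, 0.13262915, 0.1277992 ]), np.float64(0.048880050483603554))
corner (array([0.46477784, 0.08072255, 0.03339331]), np.float64(0.3566267407529722))
corner (array([0.4536121 , 0.29785524, 0.03210964]), np.float64(0.5686349906077339))
corner (array([0.54865255, 0.30276341, 0.03079996]), np.float64(0.1755579926084465))
corner (array([0.55830411, 0.08444603, 0.03434316]), np.float64(0.2064973891750128))
stand [0.50668408 0.19106461 0.04452307] 2.5509839384757145 [-0.7 -0.5 -0.4 -0.4  0.  -0.5 -0.2  0.5 -0.1  0.4 -0.8 -0.3 -0.2 -0.6
 -0.1 -0.4] pocket [[0.5041026  0.24900713 0.012     ]
 [0.50926556 0.13312209 0.012     ]]
base [ 0.56384    -0.20326006]
base [ 0.52228    -0.26069455]
```

Run:
```python
from h import *
S,T=load("scene0"),load("top0")
def draw(c,u,v,w,h,k,polys):
    i=c["color"][v:v+h,u:u+w,::-1]; i=cv2.convertScaleAbs(cv2.resize(i,None,fx=k,fy=k,interpolation=cv2.INTER_CUBIC),alpha=1.7)
    for P,col in polys:
        q=((proj(c,P)-[u,v]+.5)*k*8).astype(np.int32); cv2.polylines(i,[q],True,col,1,cv2.LINE_AA,3)
    return i
h=.033; sq=lambda a,b,z:[(-a,-b,z),(a,-b,z),(a,b,z),(-a,b,z)]
ci=[(.03*np.cos(t),.03*np.sin(t),.114) for t in np.linspace(0,6.28,40)]
J=(.5167,-.2165,np.radians(54.1)); 
jp=[(box(*J,sq(h,h,0)),(0,0,255)),(box(*J,sq(h,h,.078)),(255,0,0)),(box(*J,ci),(0,255,0))]
V=(.5067,.1911,.0445); pk=[(x,y+.058,z) for x,y,z in sq(.035,.035,.034)]; pf=[(x,y+.058,z) for x,y,z in sq(.035,.035,.012)]
sp=[(box(*V,sq(.048,.109,.034)),(0,0,255)),(box(*V,sq(.048,.109,0)),(255,0,255)),(box(*V,pk),(255,0,0)),(box(*V,pf),(0,255,0))]
a=np.vstack([np.hstack([draw(S,130,140,60,70,5,jp),draw(S,300,140,100,70,5,sp)]),np.hstack([draw(T,305,193,60,50,5,jp),draw(T,130,200,100,50,5,sp)])])
cv2.imwrite("pics/ov1.png",a)
s=env.observe(); M=R.from_rotvec(s["ee_rot"]).as_matrix(); print(M.round(3))
print("jar grasp shift in tool:", (M.T@(np.array([.5167,-.2165,.21])-s["eef_pos"])).round(4))
```

```text
[[-0.929  0.371 -0.   ]
 [ 0.371  0.929 -0.001]
 [-0.    -0.001 -1.   ]]
jar grasp shift in tool: [-0.5601 -0.6342  0.0127]
```

View pics/ov1.png

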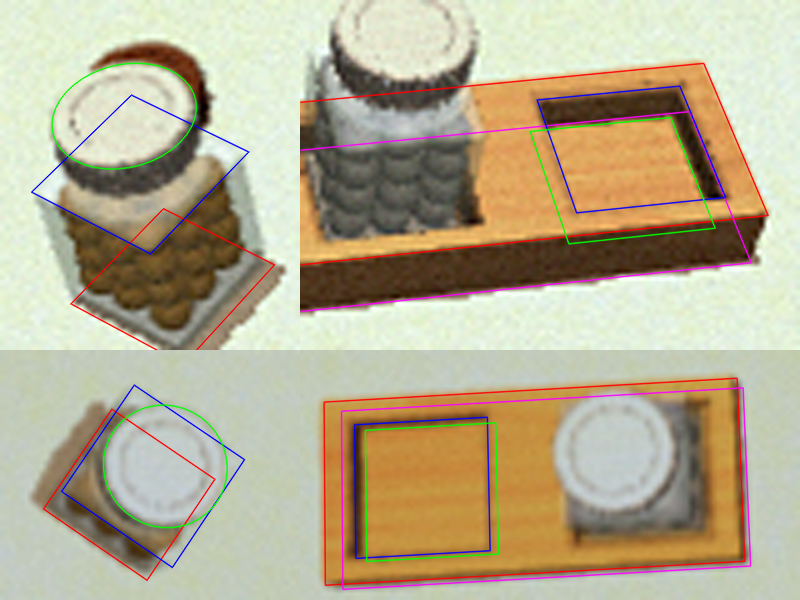

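The overlays fit both bodies to about one pixel: jar at (0.517,-0.2165) with yaw 54°, stand yaw 2.6°. I'll start moving now, translating to above the jar.

```bash
python3 -m jog '[[[-0.028,-0.0317,0,0,0.087],[-0.028,-0.0317,0,0,0.087],[-0.028,-0.0317,0,0,0.087],[-0.028,-0.0317,0,0,0.087],[-0.028,-0.0317,0,0,0.087],[-0.028,-0.0317,0,0,0.087],[-0.028,-0.0317,0,0,0.087],[-0.028,-0.0317,0,0,0.087],[-0.028,-0.0317,0,0,0.087],[-0.028,-0.0317,0,0,0.087],[-0.028,-0.0317,0,0,0.087],[-0.028,-0.0317,0,0,0.087],[-0.028,-0.0317,0,0,0.087],[-0.028,-0.0317,0,0,0.087],[-0.028,-0.0317,0,0,0.087],[-0.028,-0.0317,0,0,0.087],[-0.028,-0.0317,0,0,0.087],[-0.028,-0.0317,0,0,0.087],[-0.028,-0.0317,0,0,0.087],[-0.028,-0.0317,0,0,0.087]]]'; python3 -c "
from h import *
s=env.observe();print(s['qpos'].round(3),s['eef_pos'],s['ee_rot'])"
```

```text
t: 2.1
eef_pos: [0.5171, -0.2173, 0.2224]
ee_rot: [0.592, 3.085, 0.0]
wrist_force: [1.2, 0.3, -0.5]
opening: 1.002
grip_force: 0.0
[-0.365  0.229  0.799  1.671 -0.169  1.314  1.655] [ 0.51712911 -0.21730279  0.2224492 ] [5.91551455e-01 3.08519897e+00 3.34691973e-04]
```

```bash
python3 -m jog '[[[0,0,0,0.147,0.087],[0,0,0,0.147,0.087],[0,0,0,0.147,0.087],[0,0,0,0.147,0.087],[0,0,0,0.147,0.087],[0,0,0,0.147,0.087],[0,0,0,0.147,0.087],[0,0,0,0.147,0.087],[0,0,0,0.147,0.087],[0,0,0,0.147,0.087],[0,0,0,0.147,0.087],[0,0,0,0.147,0.087],[0,0,0,0.147,0.087],[0,0,0,0.147,0.087],[0,0,0,0.147,0.087],[0,0,0,0.147,0.087],[0,0,0,0.147,0.087],[0,0,0.02,0,0.087],[0,0,0.02,0,0.087],[0,0,0.02,0,0.087]]]'
python3 - <<'E'
from h import *
s=env.observe();M=R.from_rotvec(s['ee_rot']).as_matrix();print(s['qpos'].round(3),M.round(3),s['eef_pos'])
c=env.camera("scene");np.save("pics/s1.npy",c,allow_pickle=True)
i=c["color"][120:220,110:230,::-1];cv2.imwrite("pics/s1.png",cv2.convertScaleAbs(cv2.resize(i,None,fx=5,fy=5),alpha=1.6))
E
```

```text
t: 4.1
eef_pos: [0.5167, -0.2157, 0.1615]
ee_rot: [-3.114, -0.412, 0.0]
wrist_force: [-0.2, -0.0, 0.2]
opening: 1.003
grip_force: 0.0
[-0.627  0.441  1.194  1.762 -0.433  1.239 -0.627] [[ 0.966  0.26  -0.   ]
 [ 0.26  -0.966  0.   ]
 [-0.    -0.    -1.   ]] [ 0.51666439 -0.21568342  0.16153742]
```

View pics/s1.png

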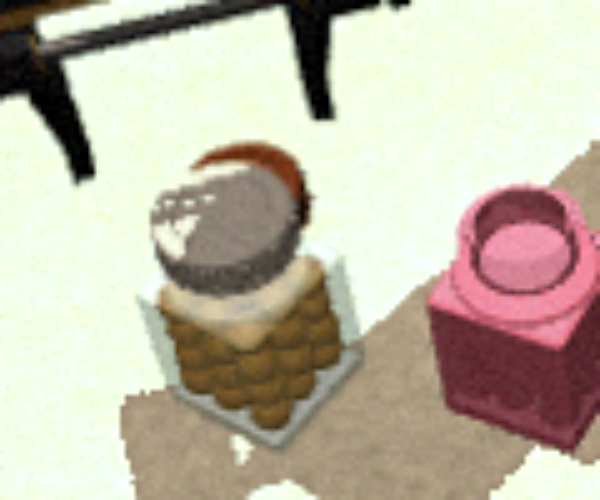

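The open fingers straddle the lid at (230,230), with tips at (75,170) and (320,110), and clear the pink jar. I'll descend and close.

```bash
python3 -m jog '[[[0,0,0.02,0,0.087],[0,0,0.02,0,0.087],[0,0,0.02,0,0.087],[0,0,0.01,0,0.087],[0,0,0.005,0,0.087],[0,0,0,0,0.068],[0,0,0,0,0.063],[0,0,0,0,0.05],[0,0,0,0,0.05],[0,0,0,0,0.03],[0,0,0,0,0.03],[0,0,0,0,0.03],[0,0,0,0,0.03]]]'
```

```text
t: 5.45
eef_pos: [0.5171, -0.2164, 0.0879]
ee_rot: [3.114, 0.411, 0.001]
wrist_force: [0.8, -3.2, 3.2]
opening: 0.685
grip_force: 30.0
```

```bash
python3 -m jog '[[[0,0,-0.005,0,0.03],[0,0,-0.01,0,0.03],[0,0,-0.015,0,0.03],[0,0,-0.02,0,0.03],[0,0,-0.02,0,0.03],[0,0,-0.02,0,0.03],[0,0,-0.02,0,0.03],[0,0,-0.02,0,0.03],[0,0,-0.015,0,0.03],[0,0,-0.015,0,0.03],[0,0,-0.01,0,0.03],[0,0,0,0,0.03],[0,0,0,0,0.03]]]'
python3 - <<'E'
from h import *
s=env.observe();M=R.from_rotvec(s['ee_rot']).as_matrix();print(s['qpos'].round(3),np.degrees(np.arctan2(M[1,0],M[0,0])), (M.T@(np.array([.504,.249,0])-s['eef_pos'])).round(4))
E
```

```text
t: 6.75
eef_pos: [0.5166, -0.2157, 0.2571]
ee_rot: [-3.114, -0.412, 0.001]
wrist_force: [-0.3, -0.7, -5.5]
opening: 0.682
grip_force: 30.0
[-0.687  0.347  1.258  1.63  -0.334  1.41  -0.699] 15.067044292373588 [ 0.1087 -0.4519  0.2573]
```

```bash
python3 -m jog '[[[0.0023,-0.0097,0,0,0.03],[0.0047,-0.0194,0,0,0.03],[0.007,-0.0292,0,0,0.03],[0.007,-0.0292,0,0,0.03],[0.007,-0.0292,0,0,0.03],[0.007,-0.0292,0,0,0.03],[0.007,-0.0292,0,0,0.03],[0.007,-0.0292,0,0,0.03],[0.007,-0.0292,0,0,0.03],[0.007,-0.0292,0,0,0.03],[0.007,-0.0292,0,0,0.03],[0.007,-0.0292,0,0,0.03],[0.007,-0.0292,0,0,0.03],[0.007,-0.0292,0,0,0.03],[0.007,-0.0292,0,0,0.03],[0.0047,-0.0194,0,0,0.03],[0.0035,-0.0146,0,0,0.03],[0.0023,-0.0097,0,0,0.03]]]' && python3 -m jog '[[[0,0,0,-0.06,0.03],[0,0,0,-0.12,0.03],[0,0,0,-0.12,0.03],[0,0,0,-0.12,0.03],[0,0,0,-0.12,0.03],[0,0,0,-0.08,0.03],[0,0,0.02,-0.05,0.03],[0,0,0.03,0,0.03],[0,0,0.03,0,0.03],[0,0,0.02,0,0.03],[0,0,0.01,0,0.03],[0,0,0,0,0.03],[0,0,0,0,0.03]]]'
python3 - <<'E'
from h import *
s=env.observe();M=R.from_rotvec(s['ee_rot']).as_matrix();print(s['qpos'].round(3),np.degrees(np.arctan2(M[1,0],M[0,0])),s['eef_pos'])
S=env.camera("scene");np.save("pics/s2.npy",S,allow_pickle=True);T=env.camera("top");np.save("pics/t2.npy",T,allow_pickle=True)
a=np.hstack([cv2.convertScaleAbs(cv2.resize(c["color"][v:v+100,u:u+100,::-1],None,fx=4,fy=4,interpolation=cv2.INTER_CUBIC),alpha=1.7) for c,u,v in((S,310,110),(T,110,180))])
cv2.imwrite("pics/hold.png",a)
E
```

```text
t: 8.55
eef_pos: [0.5039, 0.2496, 0.2572]
ee_rot: [3.114, 0.412, -0.001]
wrist_force: [-0.1, 0.7, -3.6]
opening: 0.684
grip_force: 30.0
t: 9.85
eef_pos: [0.5047, 0.2489, 0.1485]
ee_rot: [2.807, 1.412, 0.002]
wrist_force: [-0.1, 0.7, -5.3]
opening: 0.69
grip_force: 30.0
[-1.309  0.347  0.936  1.765 -0.301  1.18  -0.925] 53.402203829623346 [0.50472092 0.24887089 0.14854678]
```

View pics/hold.png

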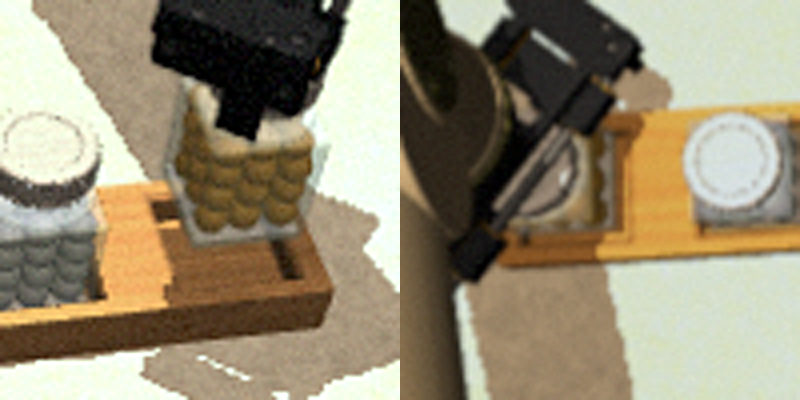

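The jar hangs upright over the pocket: in the left crop its near base edge runs from (187,240) to (303,236). I'll check its alignment with an overlay before lowering.

Run:
```python
from h import *
S,T=load("s2"),load("t2")
sq=lambda a,z:[(-a,-a,z),(a,-a,z),(a,a,z),(-a,a,z)]
def draw(c,u,v,w,h,k,polys):
    i=c["color"][v:v+h,u:u+w,::-1]; i=cv2.convertScaleAbs(cv2.resize(i,None,fx=k,fy=k,interpolation=cv2.INTER_CUBIC),alpha=2)
    for P,col in polys:
        q=((proj(c,P)-[u,v]+.5)*k*8).astype(np.int32); cv2.polylines(i,[q],True,col,1,cv2.LINE_AA,3)
    return i
J=(.5047,.2489,np.radians(92.4)); b=.0606
V=(.5067,.1911,.0445)
P=[(box(*J,sq(.033,b)),(0,0,255)),(box(*J,sq(.033,b+.078)),(255,0,0)),(box(*V,[(x,y+.058,z) for x,y,z in sq(.035,.034)]),(0,255,0))]
cv2.imwrite("pics/ov2.png",np.hstack([draw(S,345,125,50,65,8,P),draw(T,130,195,50,65,8,P)]))
print(proj(S,box(*J,sq(.033,b))).round(1))
```

```text
[[357.3 173.6]
 [385.9 170.7]
 [377.1 149.6]
 [349.6 152.2]]
```

View pics/ov2.png

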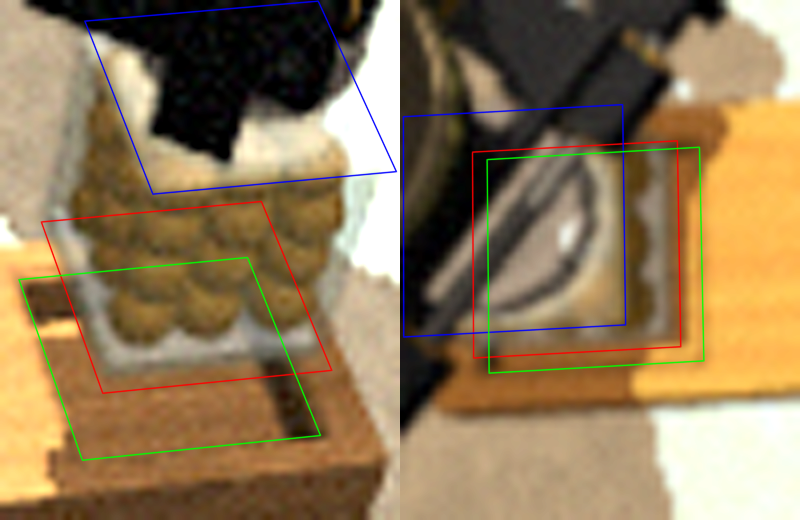

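```bash
python3 -m jog '[[[0,0,0.01,0,0.03],[0,0,0.01,0,0.03],[0,0,0.004,0,0.03],[0,0,0.002,0,0.03],[0,0,0,0,0.03],[0,0,0,0,0.03]]]'; python3 -m jog '[[[0,0,0.001,0,0.03],[0,0,0.001,0,0.03],[0,0,0.001,0,0.03],[0,0,0,0,0.03]]]';python3 -c "
from h import *
print(env.observe()['moment'],env.observe()['eef_pos'])"
```

```text
t: 10.55
eef_pos: [0.5041, 0.2491, 0.1217]
ee_rot: [2.806, 1.413, 0.0]
wrist_force: [-0.1, -0.3, -4.9]
opening: 0.686
grip_force: 30.0
t: 10.95
eef_pos: [0.5039, 0.2491, 0.1184]
ee_rot: [-2.806, -1.413, 0.0]
wrist_force: [-0.4, -0.1, -5.4]
opening: 0.68
grip_force: 30.0
[-0.11089255  0.13424529  0.04690155] [0.50392564 0.2491216  0.11842918]
```

No contact at 3.5 mm below the rim, so it's entering. Continuing gently.

```bash
python3 -m jog '[[[0,0,0.002,0,0.03],[0,0,0.002,0,0.03],[0,0,0.002,0,0.03],[0,0,0.002,0,0.03],[0,0,0,0,0.03]]]'; python3 -m jog '[[[0,0,0.002,0,0.03],[0,0,0.002,0,0.03],[0,0,0.002,0,0.03],[0,0,0.001,0,0.03],[0,0,0,0,0.03]]]'
```

```text
t: 11.45
eef_pos: [0.5038, 0.249, 0.1102]
ee_rot: [2.806, 1.413, -0.001]
wrist_force: [0.7, 0.4, -5.3]
opening: 0.687
grip_force: 30.0
t: 11.95
eef_pos: [0.5039, 0.2491, 0.1034]
ee_rot: [-2.806, -1.413, 0.0]
wrist_force: [-0.3, 0.7, -5.7]
opening: 0.69
grip_force: 30.0
```

```bash
python3 -m jog '[[[0,0,0.001,0,0.03],[0,0,0.001,0,0.03],[0,0,0.001,0,0.03],[0,0,0.0005,0,0.03],[0,0,0,0,0.03]]]'
```

```text
t: 12.45
eef_pos: [0.5041, 0.2491, 0.1001]
ee_rot: [-2.806, -1.413, -0.0]
wrist_force: [1.0, 0.9, -5.0]
opening: 0.685
grip_force: 30.0
```

```bash
python3 -m jog '[[[0,0,0.0007,0,0.03],[0,0,0.0007,0,0.03],[0,0,0,0,0.03]]]'
python3 - <<'E'
from h import *
S=env.camera("scene");T=env.camera("top")
np.save("pics/s3.npy",S,allow_pickle=True)
a=np.hstack([cv2.convertScaleAbs(cv2.resize(c["color"][v:v+80,u:u+80,::-1],None,fx=5,fy=5,interpolation=cv2.INTER_CUBIC),alpha=2) for c,u,v in((S,320,125),(T,120,185))])
cv2.imwrite("pics/seat.png",a)
E
```

```text
t: 12.75
eef_pos: [0.5045, 0.2491, 0.0996]
ee_rot: [-2.806, -1.412, -0.001]
wrist_force: [-2.4, -1.7, 6.2]
opening: 0.688
grip_force: 30.0
```

View pics/seat.png

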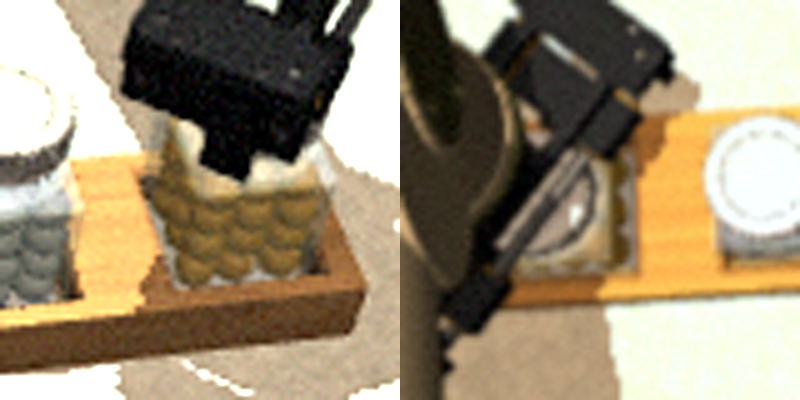

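Seated: it reached the floor at exactly 12 mm above the counter height, with a small push, and the jar stands square in the pocket (left crop 175–330, 130–285). Now unscrewing, watching the moment.

```bash
python3 -m jog '[[[0,0,0,-0.04,0.03],[0,0,0,-0.04,0.03],[0,0,0,-0.04,0.03]]]'; python3 -c "
from h import *
print(env.observe()['moment'])"; python3 -m jog '[[[0,0,0,-0.04,0.03],[0,0,0,-0.04,0.03],[0,0,0,-0.04,0.03],[0,0,0,-0.04,0.03],[0,0,0,0,0.03]]]'; python3 -c "
from h import *
print(env.observe()['moment'])"
```

```text
t: 13.15
eef_pos: [0.5049, 0.2494, 0.0998]
ee_rot: [-2.715, -1.58, -0.003]
wrist_force: [-1.0, -0.7, 5.4]
opening: 0.688
grip_force: 30.0
[-0.19854889  0.312508   -0.31002075]
t: 13.65
eef_pos: [0.505, 0.2496, 0.0997]
ee_rot: [-2.58, -1.791, -0.004]
wrist_force: [0.4, -0.5, 5.1]
opening: 0.687
grip_force: 30.0
[-0.15807203  0.16433309  0.18479196]
```

```bash
for k in 1 ; do python3 -m jog '[[[0,0,0,-0.03,0.03]]]'|grep rot; python3 -c "
from h import *
print(env.observe()['moment'][2])";python3 -m jog '[[[0,0,0,-0.03,0.03]]]'|grep rot; python3 -c "
from h import *
print(env.observe()['moment'][2])";python3 -m jog '[[[0,0,0,-0.03,0.03]]]'|grep rot; python3 -c "
from h import *
print(env.observe()['moment'][2])";python3 -m jog '[[[0,0,0,-0.03,0.03]]]'; python3 -c "
from h import *
print(env.observe()['moment'][2])"; done
```

```text
ee_rot: [-2.555, -1.827, -0.004]
-0.2067758117106497
ee_rot: [-2.527, -1.867, -0.004]
-0.18972055128073154
ee_rot: [-2.499, -1.904, -0.004]
-0.216203734619682
t: 14.05
eef_pos: [0.505, 0.2495, 0.0997]
ee_rot: [2.47, 1.942, 0.004]
wrist_force: [-0.1, -0.5, 6.7]
opening: 0.679
grip_force: 30.0
-0.2121485104856131
```

The moment has dropped from 0.31 to a steady 0.2 N m, so the lid has broken loose. Continuing to about 120°.

```bash
python3 -m jog '[[[0,0,0,-0.08,0.03],[0,0,0,-0.08,0.03],[0,0,0,-0.08,0.03],[0,0,0,-0.08,0.03],[0,0,0,-0.08,0.03],[0,0,0,-0.08,0.03],[0,0,0,-0.08,0.03],[0,0,0,-0.08,0.03],[0,0,0,-0.08,0.03],[0,0,0,-0.08,0.03]]]'; python3 -c "
from h import *
print(env.observe()['moment'][2])"; python3 -m jog '[[[0,0,0,-0.08,0.03],[0,0,0,-0.08,0.03],[0,0,0,-0.08,0.03],[0,0,0,-0.08,0.03],[0,0,0,-0.08,0.03],[0,0,0,-0.08,0.03],[0,0,0,-0.08,0.03],[0,0,0,-0.08,0.03],[0,0,0,-0.08,0.03],[0,0,0,-0.08,0.03],[0,0,0,-0.06,0.03]]]'; python3 -c "
from h import *
print(env.observe()['moment'][2])"; python3 -m jog '[[[0,0,0,-0.03,0.03],[0,0,0,0,0.03],[0,0,0,0,0.03]]]'; python3 -c "
from h import *
s=env.observe();print(s['moment'],s['qpos'].round(2))"
```

```text
t: 15.05
eef_pos: [0.5045, 0.2501, 0.1]
ee_rot: [-1.515, -2.752, -0.004]
wrist_force: [-3.4, 0.9, 11.1]
opening: 0.687
grip_force: 30.0
-0.14859544973561264
t: 16.15
eef_pos: [0.5041, 0.2498, 0.1]
ee_rot: [0.23, 3.133, 0.003]
wrist_force: [-6.1, -1.1, 11.7]
opening: 0.682
grip_force: 30.0
-0.09836230289080936
t: 16.45
eef_pos: [0.5042, 0.2498, 0.1]
ee_rot: [0.188, 3.136, 0.003]
wrist_force: [-5.4, -0.5, 12.5]
opening: 0.682
grip_force: 30.0
[-0.17956205  1.21353078  0.07926112] [-0.96  0.32  0.5   1.8  -0.17  1.07  1.05]
```

```bash
python3 -m jog '[[[0,0,-0.001,0,0.03],[0,0,-0.001,0,0.03],[0,0,0,0,0.03]]]'; python3 -m jog '[[[0,0,-0.001,0,0.03],[0,0,-0.001,0,0.03],[0,0,-0.001,0,0.03],[0,0,0,0,0.03]]]'
```

```text
t: 16.75
eef_pos: [0.504, 0.2495, 0.101]
ee_rot: [0.187, 3.136, 0.001]
wrist_force: [-3.2, 1.3, 4.6]
opening: 0.693
grip_force: 30.0
t: 17.15
eef_pos: [0.504, 0.2489, 0.1036]
ee_rot: [-0.187, -3.136, 0.0]
wrist_force: [-0.2, 0.6, -0.1]
opening: 0.687
grip_force: 30.0
```

```bash
python3 -m jog '[[[0,0,-0.002,0,0.03],[0,0,-0.002,0,0.03],[0,0,0,0,0.03]]]'; python3 -m jog '[[[0,0,-0.003,0,0.03],[0,0,-0.003,0,0.03],[0,0,-0.003,0,0.03],[0,0,-0.003,0,0.03],[0,0,-0.003,0,0.03],[0,0,-0.001,0,0.03],[0,0,0,0,0.03],[0,0,0,0,0.03],[0,0,0,0,0.03]]]'
python3 - <<'E'
from h import *
S=env.camera("scene");T=env.camera("top")
a=np.hstack([cv2.convertScaleAbs(cv2.resize(c["color"][v:v+80,u:u+80,::-1],None,fx=5,fy=5,interpolation=cv2.INTER_CUBIC),alpha=2) for c,u,v in((S,315,115),(T,120,185))])
cv2.imwrite("pics/end.png",a)
E
```

```text
t: 17.45
eef_pos: [0.5043, 0.2492, 0.1081]
ee_rot: [0.187, 3.135, 0.001]
wrist_force: [0.3, 0.2, -0.5]
opening: 0.686
grip_force: 30.0
t: 18.35
eef_pos: [0.5039, 0.2491, 0.1235]
ee_rot: [-0.186, -3.136, 0.0]
wrist_force: [-0.6, -0.2, -1.1]
opening: 0.68
grip_force: 30.0
```

View pics/end.png

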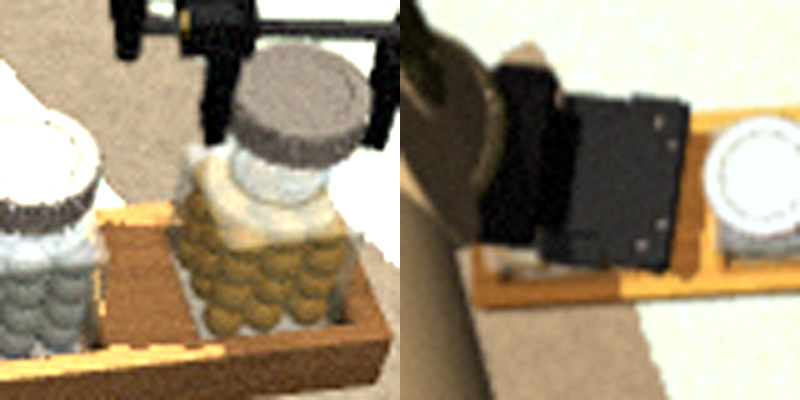

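The lid is level and about 10 mm above the rim, the neck is free below it (left crop 285,180), and the jar is still down in its pocket. The wrist carries only the lid's weight, so I'm handing it in.

```bash
python3 -c "
from h import *
print(env.finish_job())"
```

```text
the job is handed in; nothing more can be done
None
```

The job is handed in: the jar is seated in the empty pocket, its lid unscrewed by about 120° and lifted straight off, and the arm is holding the lid level about 10 mm above the open mouth (finished at about 18 s of the 64 s limit).

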